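# Shoot the safety bolt of the blade chest

## Robot

A 6-joint arm with a two-finger parallel gripper is mounted at the origin on the work surface. World frame = base frame: x ahead of the robot, y to its left, z up, the work surface at z = 0. Lengths are in m, angles in rad, forces in N, time in s.
With the tool pointing down it reaches from about 0.3 to 0.875 m from the base axis. Payload 6.4 kg.
Tool frame: the origin (TCP) lies between the finger pads; the fingertips stand 19 mm ahead of it and the grasp point (between the pads) is the TCP (ctrl.tips_ahead is the z of the fingertips in the tool frame, in m); z points along the fingers, y is the line along which they close (so a half turn about z gives the same grasp; the last joint's range is limited). The gripper opens to 85 mm and grips with 20 to 120 N. Pads are 22 mm wide; open, the fingers measure 114 mm over their backs; the gripper's body (76 mm by 85 mm) begins 54 mm behind the grasp point. The pads swing forward as they close: fully open they stand 13 mm farther back than shut.
Start: joints at [-1.53, 0.181, 1.607, -0, 1.354, -0.206], TCP at [0.14, -0.558, 0.219] pointing down, gripper open.
Joint ranges: [-2.99, 2.99], [-0.89, 2.07], [0.3, 2.58], [-1.14, 4.28], [0, 2.63], [-3.12, 3.12]. Speed limits (rad/s): [2.57, 2.57, 3.01, 3.14, 3.14, 3.14].

## Interface

Orientations are given as a unit quaternion [w, x, y, z].
In Python, from bench import readout, vision, ctrl gives the robot as it stands.
- The arm moves only by the tool play_rows, never from a script. Its arguments are lists of equal length, an entry for each row: "xyz": the shift along the tool's x, y, z in mm, a list of three; "rot": the turn, a rotation vector about the tool's x, y, z in rad, a list of three; "grip": the opening, from 0 (shut) to 1 (fully open). In form: {"xyz": [[x, y, z], ...], "rot": [[rx, ry, rz], ...], "grip": [grip, ...]}. A call has exactly 10 rows; each row is the pose to reach, as a shift and turn from the pose commanded when the call began, along the tool's axes at that moment; what a row does not reach only later rows make up. A row lasts 1/8 s, in which the tool goes at most 62.5 mm and 10.7 degrees, less where a joint would pass 70% of its speed; a pose out of reach is approached as far as the arm can. A call with a gripper value outside its range is refused whole. The fingers move at their own pace and stop on an object; the grip force is fixed at half the most. Time passes only in rows, so rows that repeat a pose let the fingers close, or fill a call up. It gives the time, the measured TCP pose, the force, the opening and the grip force at its end, in the units of the state.
- readout.get_obs(): the state, without advancing time (a new reading comes with each control period).
- vision.camera(name): name is "scene" or "top" or "wrist"; returns a dict with "color" (480x640x3 uint8, red, green, blue), "depth" (480x640 float32, m along the optical axis (not along the pixel's ray), 0 where there is no reading), "camera_matrix" (3x3 intrinsics, pixels), "extrinsics" (4x4, takes a point from camera to world coordinates); the wrist camera has in their place "hand_eye" (4x4, takes a point from camera to tool coordinates, whose origin is the TCP and whose axes are the flange's). Camera axes: x right, y down, z forward; pixel columns grow to the right and rows downward; lengths in m; the calibration is good to about 2 mm. A picture is of the moment at which its call begins: read the wrist's pose just before it.
- ctrl.hand_in(): hands the job in; it is judged then, once.
The state is a dict: "time_s": time; "q": joint angles; "dq": joint speeds; "joint_efforts": joint torques, N m; "eef_pos": TCP position; "eef_rot": TCP orientation; "wrist_force": force on the tool from outside, world axes, zero at the start; "torque": the same for the moment, N m; "opening": opening from 0.0 (shut) to 1.0 (fully open); "grasp_force": force on a finger pad.
Only numpy, scipy, OpenCV 4.12 (cv2) and the standard library are available. Lean on these libraries where they do the work, as an engineer would, in place of code of your own. Each camera call takes 0.05 s, during which the arm holds its last target. There are 200 camera calls.

## Task

Lock the blade chest. With one fingertip press the long spring catch bar down and keep it down while the other fingertip pushes the bolt by its upright tab all the way home into the keeper; then let go, so that the catch springs back up and locks the bolt there. Lift nothing, and leave the loose things on and around the chest where they are.

Things in the scene. Friction and masses are not known exactly. Their poses are not given: they have to be found in the camera images.
- chest: Low grey-green steel chest, 240 (x) by 300 (y) by 70 mm high, fixed on the table. Origin: centre of its underside, z up; flat lid top at z = 70 mm. On the lid the catch bar (centre line x = -30 mm) and the bolt (x = +30 mm) lie side by side, both along the chest's y. Rod guides and keeper stand 19 mm above the lid; only tab and catch bar are higher.
- catch: Spring catch: flat dark steel bar, 26 (x) by 110 (y) by 6 mm. Origin: centre of its smooth top face (chest x -30, y -22 mm, 34 mm above the lid when up); axes as the chest's. Moves straight down only, wherever along it one presses; a fingertip may slide along it. Pressed 7 mm or more it frees the bolt. Let go part-way, it springs up into the next notch (every 13.3 mm) and blocks the bolt.
- catch_travel (a joint): How far the catch bar is pressed down, m: 0 sprung up, 0.012 fully down. Spring force 2 N at 0, rising to 5 N at 0.012.
- bolt: Bare steel round rod, 12 mm thick, 180 mm long, along the chest's y, with a notched side plate. Origin: foot of its upright tab on the rod's axis, 9 mm above the lid; axes as the chest's; at chest y = -25 mm when drawn back. Rod and plate reach only 15 mm above the lid, so a fingertip at the height of the pressed catch bar passes over them.
- tab (a point): Centre of the top edge of the bolt's upright flat tab, 58 mm above the lid, 24 mm above the unpressed catch bar. The tab is 22 mm wide (chest x) and 8 mm thick (chest y) and moves with the bolt; push on its face that looks to the chest's -y.
- keeper (a point): Centre of the top of the keeper, a steel block 34 (x) by 14 (y) by 19 mm on the lid at chest x +30, y +108 mm, which the rod's end enters. Two like guide blocks for the rod stand at y = -93 and +64 mm.
- bolt_travel (a joint): How far the bolt is slid towards the keeper (chest's +y), m: 0 drawn back (start), 0.040 fully home against its stop. Slides with about 1.5 N of friction. With the catch up it has only about 2 mm of play.
- weight: Small steel pattern weight with a knob, 42 mm diameter, 32 mm high, standing on the lid on the robot's side of the catch bar. Loose bystander, to be left alone. Origin: centre of its underside.
- jar: Small glass jar of eyelets, 38 mm diameter, 45 mm high, standing on the lid beyond the bolt. Loose bystander, to be left alone. Origin: centre of its underside.
- last: Wooden shoe last, 225 by 58 by 55 mm, on the table beside the chest (+y side). Loose bystander, to be left alone. Origin: centre of its underside.
- mug: White mug, 76 mm diameter, 85 mm high, on the table beside the chest. Loose bystander, to be left alone. Origin: centre of its underside.
- tape: Cardboard ring, 90 mm diameter, 25 mm high, on the table beyond the chest. Loose bystander, to be left alone. Origin: centre of its underside.
- hammer: Hammer lying on the table beside the chest (-y side). Loose bystander, to be left alone.
- driver: Screwdriver lying on the table between robot and chest. Loose bystander, to be left alone.

How it is judged:
By the outcome, as a careful person would: the job done as asked, in the order asked, and still so for the second after the job is handed in, with the robot touching nothing.
It also fails if it takes over 32 s, if anything falls off the work surface, if the arm or the gripper's body presses on something with over 40 N, if the wrist force passes 120 N, or if a joint passes its speed limit or range.

## Working session

There is one attempt and no reset: what is moved stays moved. The work goes in short steps, Python scripts to look and compute and a tool call to move; the robot and the scene stay as the last step left them, time stands still between calls to the robot, and variables do not carry over. Pictures are saved under pics/ and viewed, at most 10 in all, crops included, and the job is handed in when it is done.

Besides the shell and the picture viewer there is one more tool, called by a JSON object that holds its "fn" and its "kwargs". play_rows: Moves the arm, as the interface text tells. Its arguments: {"type":"object","properties":{"xyz":{"type":"array","items":{"type":"array","items":{"type":"number"}}},"rot":{"type":"array","items":{"type":"array","items":{"type":"number"}}},"grip":{"type":"array","items":{"type":"number"}}},"required":["xyz","rot","grip"]}

```bash
mkdir -p pics
python3 - <<'E'
from bench import readout, vision, ctrl
import cv2,numpy as np
o=readout.get_obs();print(o['time_s'],o['eef_pos'],o['eef_rot'],ctrl.tips_ahead)
for n in('top','scene'):
    c=vision.camera(n);cv2.imwrite(f'pics/{n}0.png',c['color'][:,:,::-1]);np.savez(f'{n}0.npz',**c)
    print(n,c['camera_matrix'],c['extrinsics'])
E
```

```text
0.0 [ 0.14046315 -0.5569753   0.21808677] [-8.92085609e-04  9.92396404e-01  1.23079552e-01  7.82298585e-05] 0.019
top [[478.62121925   0.         319.1613291 ]
 [  0.         478.62121925 242.29091754]
 [  0.           0.           1.        ]] [[-2.13040930e-02 -9.95058446e-01  9.69784744e-02  5.09665994e-01]
 [-9.99772619e-01  2.12928236e-02 -1.15123440e-03  4.64156595e-02]
 [-9.19400028e-04 -9.69809494e-02 -9.95285813e-01  9.84303336e-01]
 [ 0.00000000e+00  0.00000000e+00  0.00000000e+00  1.00000000e+00]]
scene [[547.32284903   0.         317.36263858]
 [  0.         547.32284903 238.39461102]
 [  0.           0.           1.        ]] [[-0.09416047  0.83576617 -0.54095167  1.14744681]
 [ 0.99551734  0.08389608 -0.04366541  0.11608346]
 [ 0.00888965 -0.54263832 -0.83991942  0.99709657]
 [ 0.          0.          0.          1.        ]]
```

View pics/top0.png

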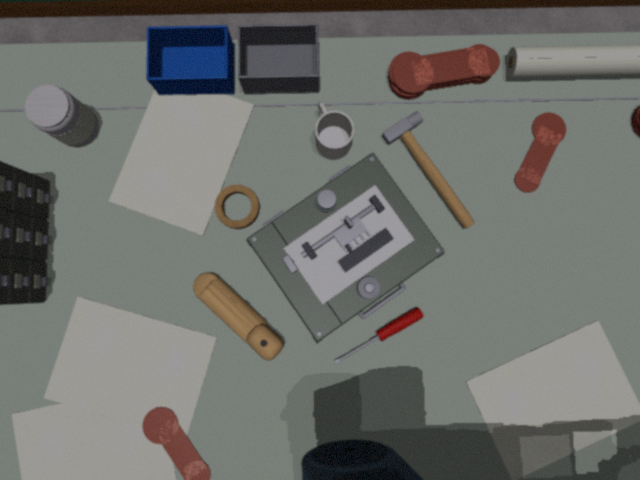

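View pics/scene0.png

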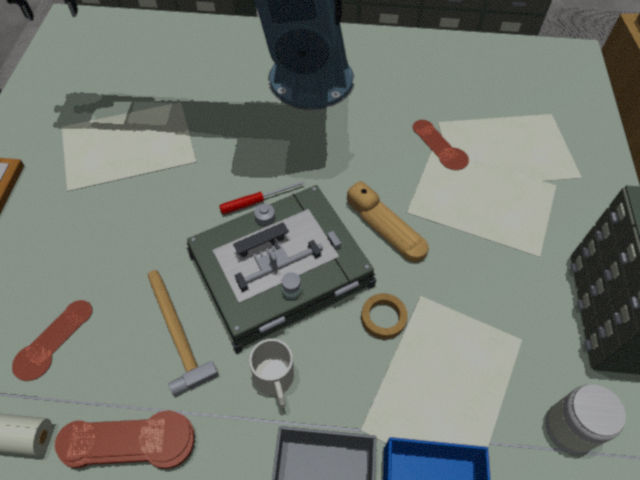

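Run:
```python
import cv2
for n,(x,y,w,h) in {'top':(235,140,220,165+45),'scene':(180,180,200,165)}.items():
    a=cv2.imread(f'pics/{n}0.png')[y:y+h,x:x+w]
    s=3.6 if n=='top' else 3.6
    s=600/h if n=='top' else 3.6
    s=2.85 if n=='top' else 3.6
    cv2.imwrite(f'pics/{n}0c.png',cv2.convertScaleAbs(cv2.resize(a,None,fx=s,fy=s,interpolation=cv2.INTER_CUBIC),alpha=1.5))
```

```text
(no output)
```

View pics/top0c.png

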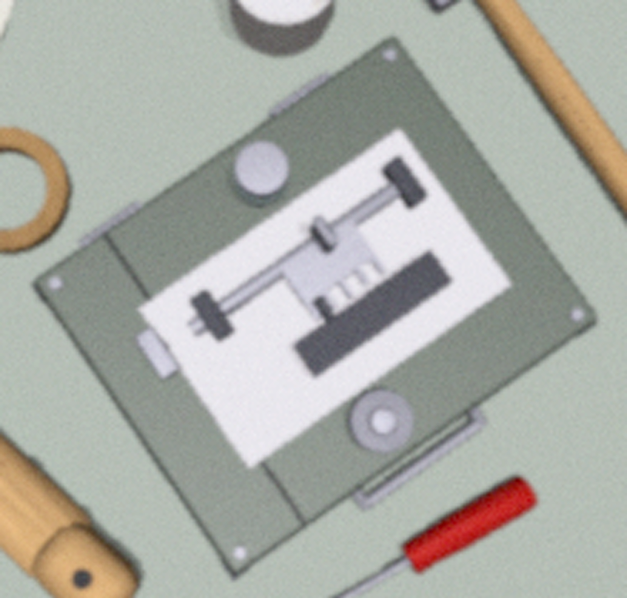

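View pics/scene0c.png

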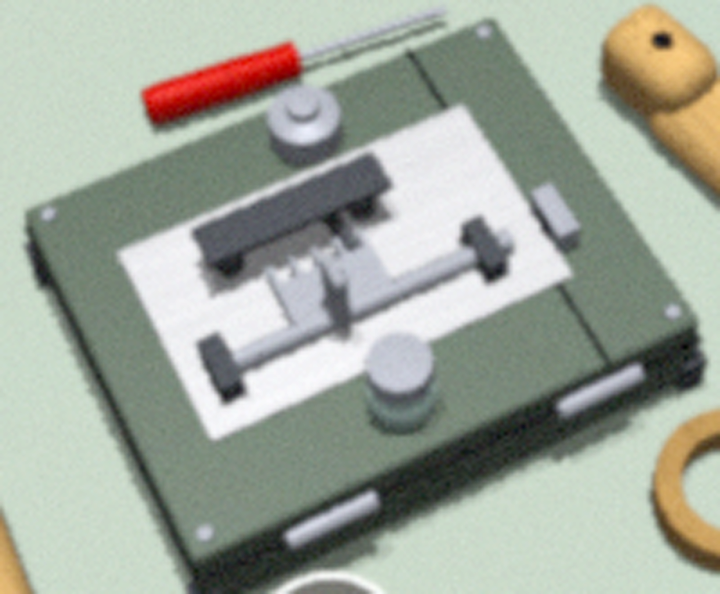

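The pictures show the catch bar near (365,249) and the tab near (347,221) in the top image, with the keeper towards the image's lower left. The weight and jar stand well clear on either side. Next I'll work out the chest pose.

```bash
cat > h.py <<'E'
import numpy as np
from scipy.spatial.transform import Rotation as R
def ray(c,p,z):
    K,T=c['camera_matrix'],c['extrinsics']
    d=T[:3,:3]@np.linalg.inv(K)@np.array([p[0],p[1],1.]); o=T[:3,3]
    return o+d*(z-o[2])/d[2]
def plan(o,C,yaw,target,half):  # target chest coords of fingertip midpoint
    Rc=R.from_euler('z',yaw).as_matrix()
    Rt=R.from_quat(np.roll(o['eef_rot'],-1))
    best=None
    for s in(1,-1):
        y=s*Rc[:,0]; z=np.array([0,0,-1.]); x=np.cross(y,z)
        Rg=R.from_matrix(np.c_[x,y,z]); rv=(Rt.inv()*Rg).as_rotvec()
        if best is None or np.linalg.norm(rv)<np.linalg.norm(best[0]): best=(rv,Rg,s)
    rv,Rg,s=best
    tip=np.r_[C,0]+Rc@np.array(target); tcp=tip-np.array([0,0,-1])*.019
    return rv,Rt.inv().apply(tcp-o['eef_pos'])*1e3,tcp,s
E
python3 - <<'E'
from h import *
from bench import readout
c=np.load('top0.npz'); s0=np.load('scene0.npz')
tp=lambda p:(p[0]/2.85+235,p[1]/2.85+140)
sp=lambda p:(p[0]/3.6+180,p[1]/3.6+180)
L=[ray(c,tp(p),.07) for p in[(395,38),(595,320),(235,575),(36,285)]]  # (+x,-y),(-x,-y),(-x,+y),(+x,+y)
L2=[ray(s0,sp(p),.07) for p in[(195,567),(28,215),(492,20),(697,322)]]
for q in(L,L2):
    q=np.array(q)[:,:2];C=q.mean(0)
    vy=q[2]+q[3]-q[0]-q[1]; vx=q[0]+q[3]-q[1]-q[2]
    print('C',C,np.linalg.norm(vx)/2,np.linalg.norm(vy)/2,'yaw',np.arctan2(-vy[0],vy[1]),np.arctan2(vx[1],vx[0]))
yaw=np.arctan2(vx[1],vx[0])
Rc=lambda y:np.array([[np.cos(y),-np.sin(y)],[np.sin(y),np.cos(y)]])
B=np.mean([ray(c,tp(p),.104)for p in[(432,251),(450,280),(316,376),(296,346)]],0)[:2]
B2=np.mean([ray(s0,sp(p),.104)for p in[(193,237),(209,264),(391,182),(375,152)]],0)[:2]
print('bar',B,B2)
b=[ray(c,tp(p),.104)[:2]for p in[(432,251),(450,280),(316,376),(296,346)]]
v=b[2]+b[3]-b[0]-b[1];print('baryaw',np.arctan2(-v[0],v[1]),np.linalg.norm(v)/2)
print('tab',ray(c,tp((322,230)),.128)[:2], ray(s0,sp((332,255)),.128)[:2])
E
```

```text
C [ 0.59063477 -0.00559082] 0.2346492972706841 0.29611536867937094 yaw 0.5881592962105644 0.582340551488312
C [ 0.59587219 -0.0037047 ] 0.2354168630671686 0.2950847038816262 yaw 0.5928469455526582 0.5836818243855072
bar [ 0.57957703 -0.04093681] [ 0.58172941 -0.03850357]
baryaw 0.5926875140776712 0.10763354413360714
tab [ 0.6311422  -0.00743129] [ 0.62354266 -0.01012014]
```

Run:
```python
from h import *
from bench import readout
o=readout.get_obs()
print(plan(o,[.5932,-.0046],.589,[0,-.048,.165],0))
```

```text
(array([-1.59636018e-03,  6.72563503e-04,  1.22857677e+00]), array([ 590.06561984, -379.83700843,   34.96486379]), array([ 0.61986543, -0.04451184,  0.184     ]), -1)
```

{"fn": "play_rows", "kwargs": {"xyz": [[30,-20,0],[80,-52,0],[130,-84,0],[180,-116,0],[230,-148,0],[280,-180,0],[330,-212,0],[380,-245,0],[430,-277,0],[480,-309,0]], "rot": [[0,0,0.08],[0,0,0.2],[0,0,0.33],[0,0,0.46],[0,0,0.59],[0,0,0.72],[0,0,0.85],[0,0,0.98],[0,0,1.1],[0,0,1.22]], "grip": [0.53,0.53,0.53,0.53,0.53,0.53,0.53,0.53,0.53,0.53]}}

```text
time_s: 1.35
eef_pos: [0.5314, -0.1389, 0.2188]
eef_rot: [0.0, 0.883, -0.469, -0.0]
wrist_force: [-0.1, -0.4, -0.2]
opening: 0.528
grasp_force: 0.0
```

Run:
```python
from h import *
from bench import readout
o=readout.get_obs()
print(plan(o,[.5932,-.0046],.589,[0,-.048,.165],0))
```

```text
(array([2.21015576e-04, 9.85938097e-05, 4.75668525e-03]), array([ -28.77736472, -126.14017685,   34.73975578]), array([ 0.61986543, -0.04451184,  0.184     ]), -1)
```

{"fn": "play_rows", "kwargs": {"xyz": [[-5,-22,0],[-12,-55,5],[-20,-88,15],[-26,-115,28],[-29,-126,35],[-29,-126,35],[-29,-126,35],[-29,-126,35],[-29,-126,35],[-29,-126,35]], "rot": [[0,0,0.005],[0,0,0.005],[0,0,0.005],[0,0,0.005],[0,0,0.005],[0,0,0.005],[0,0,0.005],[0,0,0.005],[0,0,0.005],[0,0,0.005]], "grip": [0.53,0.53,0.53,0.53,0.53,0.53,0.53,0.53,0.53,0.53]}}

```text
time_s: 2.6
eef_pos: [0.6183, -0.0462, 0.1843]
eef_rot: [-0.0, 0.883, -0.47, 0.0]
wrist_force: [-0.7, -0.2, 1.6]
opening: 0.53
grasp_force: 0.0
```

Run:
```python
from h import *
from bench import readout,vision
import cv2
o=readout.get_obs();print(o['eef_pos'],o['opening'],o['wrist_force'])
print(plan(o,[.5932,-.0046],.589,[0,-.048,.165],0))
c=vision.camera('wrist');cv2.imwrite('pics/w1.png',cv2.convertScaleAbs(c['color'][:,:,::-1],alpha=1.4));np.savez('w1.npz',pos=o['eef_pos'],rot=o['eef_rot'],**c);print(c['hand_eye'],c['camera_matrix'])
```

```text
[ 0.61832026 -0.04618872  0.18432988] 0.5299404169059612 [-0.74645615 -0.22604827  1.61077234]
(array([-0.00034149, -0.00040195,  0.00311696]), array([-0.52916049, -2.21790741,  0.33042589]), array([ 0.61986543, -0.04451184,  0.184     ]), -1)
[[-6.85288896e-05 -9.54332478e-01 -2.98746575e-01  7.70847318e-02]
 [ 9.99999801e-01  1.21991647e-04 -6.19084810e-04 -4.09800765e-04]
 [ 6.27257327e-04 -2.98746558e-01  9.54332280e-01 -1.54273613e-01]
 [ 0.00000000e+00  0.00000000e+00  0.00000000e+00  1.00000000e+00]] [[356.68353286   0.         316.70771604]
 [  0.         356.68353286 239.8871829 ]
 [  0.           0.           1.        ]]
```

View pics/w1.png

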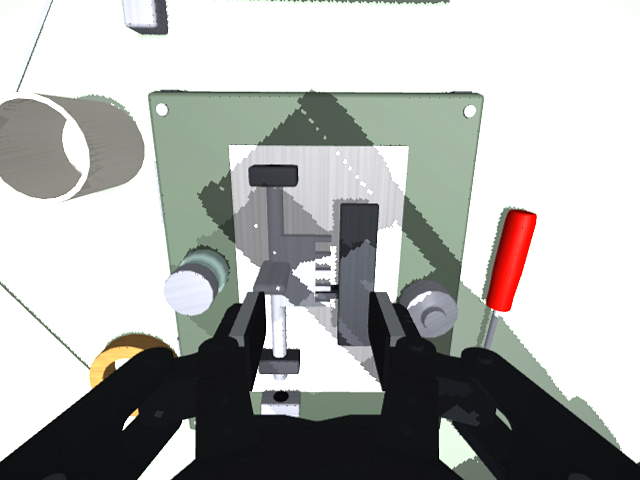

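Run:
```python
from h import *
import cv2
d=np.load('w1.npz');T=np.eye(4);T[:3,:3]=R.from_quat(np.roll(d['rot'],-1)).as_matrix();T[:3,3]=d['pos']
c=dict(camera_matrix=d['camera_matrix'],extrinsics=T@d['hand_eye'])
y=.589;Rc=R.from_euler('z',y).as_matrix()
ch=lambda p:Rc.T@(p-np.array([.5932,-.0046,0]))*1e3
for n,p,z in[('bar c',(340,204),.104),('',(378,204),.104),('',(377,346),.104),('',(337,346),.104),('lid -x-y',(484,95),.07),('lid +x-y',(149,95),.07),('guide',(249,166),.089),('',(297,166),.089),('tab l',(260,290),.128),('tab r',(292,290),.128)]:
    print(n,ch(ray(c,p,z)).round(1))
# depth-based tab points
D=d['depth'];K=d['camera_matrix']
for v in range(258,300,4):
    z=D[v,275];q=c['extrinsics']@np.r_[np.linalg.inv(K)@[275,v,1]*z,1];print(v,ch(q[:3]).round(1))
im=cv2.imread('pics/w1.png')[180:400,210:430];cv2.imwrite('pics/w1c.png',cv2.resize(im,None,fx=2.7,fy=2.7,interpolation=cv2.INTER_CUBIC))
```

```text
bar c [-17.1 -77.4 104. ]
 [-42.5 -77.5 104. ]
 [-47.7  32.1 104. ]
 [-17.3  32.2 104. ]
lid -x-y [-118.4 -148.2   70. ]
lid +x-y [ 116.2 -147.5   70. ]
guide [  45.2 -100.7   89. ]
 [  12.1 -100.8   89. ]
tab l [ 35.  -25.6 128. ]
tab r [ 14.3 -25.7 128. ]
258 [ 30.  -31.7  84.6]
262 [ 29.7 -29.5  87.6]
266 [ 29.  -28.9  94. ]
270 [ 28.  -29.3 102.8]
274 [ 27.1 -29.5 110.6]
278 [ 26.4 -29.3 117.2]
282 [ 25.8 -28.9 122.7]
286 [ 25.3 -28.  126.9]
290 [ 25.3 -25.5 127.6]
294 [31.  -1.4 84.1]
298 [31.3  2.7 82.8]
```

View pics/w1c.png

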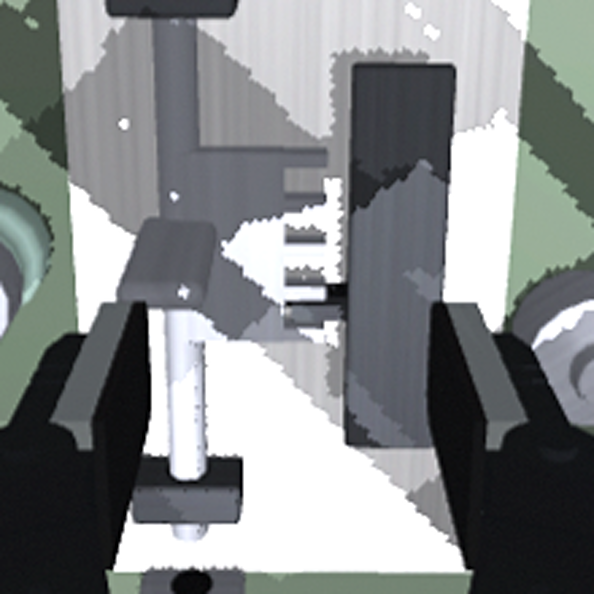

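Bar centre at chest x −30 and tab face at y −29 match the model to within 0.5 mm. I'll correct sideways, widen to 0.6 and go down to just above the bar.

{"fn": "play_rows", "kwargs": {"xyz": [[0,-1,5],[0,-2,12],[0,-2.2,20],[0,-2.2,28],[0,-2.2,36],[0,-2.2,44],[0,-2.2,50],[0,-2.2,54],[0,-2.2,55],[0,-2.2,55]], "rot": [[0,0,0.003],[0,0,0.003],[0,0,0.003],[0,0,0.003],[0,0,0.003],[0,0,0.003],[0,0,0.003],[0,0,0.003],[0,0,0.003],[0,0,0.003]], "grip": [0.6,0.6,0.6,0.6,0.6,0.6,0.6,0.6,0.6,0.6]}}

```text
time_s: 3.9
eef_pos: [0.6203, -0.0446, 0.1292]
eef_rot: [-0.0, 0.882, -0.471, 0.0]
wrist_force: [-0.4, -0.3, 0.1]
opening: 0.599
grasp_force: 0.0
```

```bash
cat > st.py <<'E'
from h import *
from bench import readout,vision
o=readout.get_obs()
Rc=R.from_euler('z',.589).as_matrix()
print('chest tcp mm',(Rc.T@(o['eef_pos']-np.array([.5932,-.0046,0]))*1e3).round(2),'F chest',(Rc.T@o['wrist_force']).round(2),'T',o['torque'].round(3),o['opening'])
d=vision.camera('wrist')
p=np.eye(4);p[:3,:3]=R.from_quat(np.roll(o['eef_rot'],-1)).as_matrix();p[:3,3]=o['eef_pos']
E=p@d['hand_eye'];K=d['camera_matrix'];D=d['depth']
v,u=np.mgrid[0:480,0:640];P=np.stack([(u-K[0,2])/K[0,0]*D,(v-K[1,2])/K[1,1]*D,D],-1).reshape(-1,3)
W=(P@E[:3,:3].T+E[:3,3]-[.5932,-.0046,0])@Rc*1e3
W=W[D.ravel()>0]
x,y,z=W.T
m=(abs(x+30)<9)&(y>-75)&(y<-62)&(z>82)&(z<112);print('bar z',np.median(z[m]),m.sum())
m=(abs(x-30)<9)&(z>100)&(z<122)&(y>-50)&(y<30);print('tab/finger y',np.percentile(y[m],[5,50,95]).round(1) if m.any() else None,m.sum())
import cv2,sys
if len(sys.argv)>1: cv2.imwrite(sys.argv[1],cv2.convertScaleAbs(d['color'][:,:,::-1],alpha=1.2))
E
python3 st.py pics/w2.png
```

```text
chest tcp mm [  0.27 -48.32 129.16] F chest [-0.57 -0.04  0.15] T [ 0.029 -0.041  0.044] 0.5991460267732233
bar z 103.37195382002345 787
tab/finger y [-29.6 -29.1 -28.6] 426
```

{"fn": "play_rows", "kwargs": {"xyz": [[0,0,2],[0,0,4],[0,0,6],[0,0,8],[0,0,10],[0,0,12],[0,0,13],[0,0,14],[0,0,14],[0,0,14]], "rot": [[0,0,0],[0,0,0],[0,0,0],[0,0,0],[0,0,0],[0,0,0],[0,0,0],[0,0,0],[0,0,0],[0,0,0]], "grip": [0.6,0.6,0.6,0.6,0.6,0.6,0.6,0.6,0.6,0.6]}}

```text
time_s: 5.2
eef_pos: [0.6202, -0.0446, 0.115]
eef_rot: [-0.0, 0.882, -0.471, 0.0]
wrist_force: [-0.9, -0.5, -0.6]
opening: 0.599
grasp_force: 0.0
```

```bash
python3 st.py pics/w3.png
```

```text
chest tcp mm [  0.2  -48.24 115.05] F chest [-1.03  0.03 -0.57] T [ 0.013  0.072 -0.013] 0.5986759843954949
bar z 103.34671719823938 906
tab/finger y [-29.6 -29.1 -28.5] 425
```

View pics/w3.png

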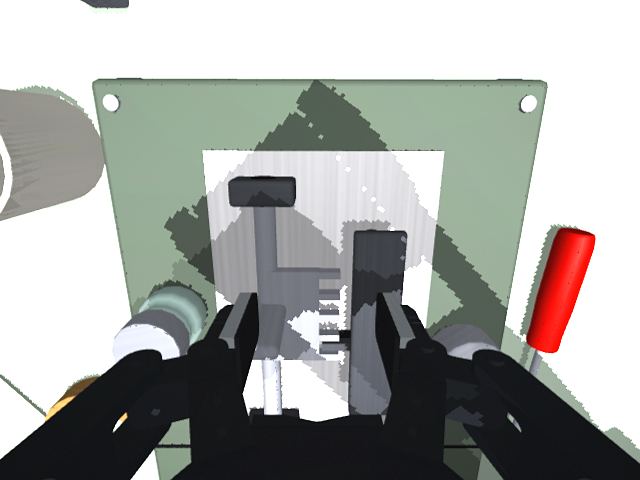

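```bash
cat >> st.py <<'E'
pc=lambda a:np.percentile(a,[1,50,99]).round(1) if len(a) else None
m=(y>-33)&(y<-22)&(z>105)&(z<130)&(abs(x-30)<25);print('tab x',pc(x[m]),m.sum())
for s in(1,-1):
    m=(y>-62)&(y<-35)&(z>106)&(z<125)&(s*x>12)&(s*x<60);print('finger',s,'x',pc(x[m]),'y',pc(y[m]),'z',pc(z[m]),m.sum())
m=(y>-33)&(y<60)&(z>90)&(z<103)&(abs(x+30)<30)
E
python3 st.py
```

```text
chest tcp mm [  0.23 -48.24 115.08] F chest [0.58 0.18 0.67] T [0.004 0.015 0.031] 0.5947739079626757
bar z 103.36971923187407 905
tab/finger y [-29.7 -29.1 -28.6] 429
tab x [18.7 24.1 30.1] 882
finger 1 x None y None z None 0
finger -1 x None y None z None 0
```

Run:
```python
from h import *
d=np.load('w1.npz');H=np.linalg.inv(d['hand_eye']);K=d['camera_matrix']
for x in(11,-11):
  for z in(19,11):
    for yy in(25.5,33):
      q=K@(H@np.array([x,yy,z,1e3])/1e3)[:3];print(x,z,yy,(q[:2]/q[2]).round())
```

```text
11 19 25.5 [367. 262.]
11 19 33 [381. 262.]
11 11 25.5 [369. 267.]
11 11 33 [384. 267.]
-11 19 25.5 [365. 300.]
-11 19 33 [379. 300.]
-11 11 25.5 [367. 307.]
-11 11 33 [382. 307.]
```

Run:
```python
from h import *
from bench import vision
d=vision.camera('wrist');D=d['depth'];K=d['camera_matrix']
for u,v in[(389,297),(389,305),(395,320),(405,335),(383,320),(380,300),(384,340),(245,300),(240,315),(230,335),(389,285),(415,360),(420,400)]:
    z=D[v,u];print(u,v,z.round(4),((d['hand_eye']@np.r_[np.linalg.inv(K)@[u,v,1]*z,1])[:3]*1e3).round(1))
```

```text
389 297 0.1434 [ 12.3  28.6 -24.2]
389 305 0.1365 [ 12.5  27.2 -31.4]
395 320 0.1259 [ 12.5  27.1 -42.6]
405 335 0.1176 [ 12.   28.6 -51.4]
383 320 0.1365 [  7.1  24.9 -33.2]
380 300 0.1439 [ 11.   25.  -24.2]
384 340 0.1351 [  0.5  25.  -36.6]
245 300 0.1421 [ 11.8 -29.1 -25.9]
240 315 0.1308 [ 11.7 -28.6 -37.7]
230 335 0.1184 [ 11.6 -29.3 -50.7]
389 285 0.1805 [ 1.4 36.1 11.2]
415 360 0.102 [ 13.8  27.7 -67.1]
420 400 0.0824 [ 17.2  23.4 -86.7]
```

Run:
```python
from h import *
from bench import vision
import cv2
d=vision.camera('scene');np.savez('s2.npz',**d)
im=d['color'][90:290,170:400,::-1]
cv2.imwrite('pics/s2.png',cv2.convertScaleAbs(cv2.resize(im,None,fx=3,fy=3,interpolation=cv2.INTER_CUBIC),alpha=2))
```

```text
(no output)
```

View pics/s2.png

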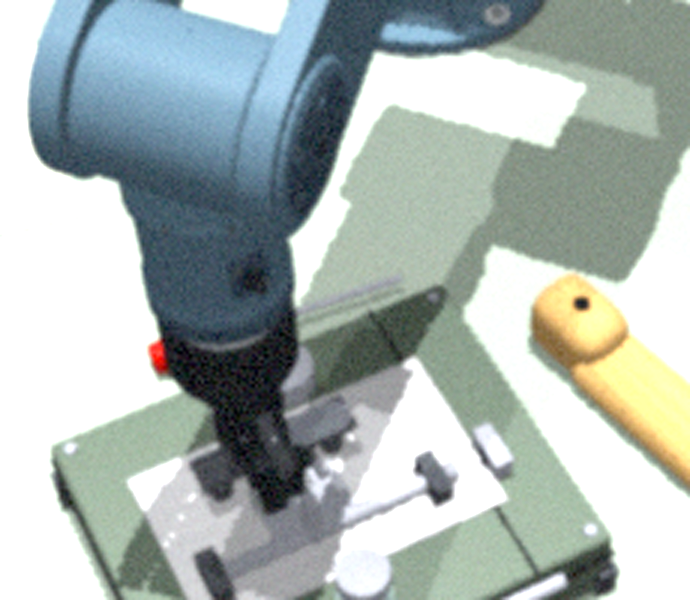

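Run:
```python
from h import *
d=np.load('s2.npz');K=d['camera_matrix'];T=np.linalg.inv(d['extrinsics'])
Rc=R.from_euler('z',.589).as_matrix()
for z in(95,104,112,120,136):
  for y in(-59,-37):
    q=K@(T[:3,:]@np.r_[Rc@[.033,y/1e3,z/1e3]+[.5932,-.0046,0],1]);q=q[:2]/q[2];print(z,y,((q-[170,90])*3).round())
D=d['depth']
for u,v in[(268,490),(278,490),(290,480),(278,500),(270,470),(250,430)]:
    U,V=170+u//3,90+v//3;zz=D[V,U];p=d['extrinsics']@np.r_[np.linalg.inv(K)@[U,V,1]*zz,1]
    print(u,v,(Rc.T@(p[:3]-[.5932,-.0046,0])*1e3).round(1))
```

```text
95 -59 [263. 547.]
95 -37 [295. 533.]
104 -59 [262. 540.]
104 -37 [294. 525.]
112 -59 [261. 533.]
112 -37 [293. 519.]
120 -59 [260. 527.]
120 -37 [292. 513.]
136 -59 [258. 514.]
136 -37 [291. 499.]
268 490 [ 63.1 -60.4 209.7]
278 490 [ 62.8 -55.1 205.1]
290 480 [ 61.4 -46.8 206.4]
278 500 [ 55.9 -53.6 184. ]
270 470 [ 66.3 -57.9 234.5]
250 430 [ 37.7 -57.3 234.5]
```

Both cameras agree that the fingertips are at z ≈ 136 mm, about 32 mm above the bar and higher than the nominal tool data says. Wrist depth puts them at tool z ≈ −21. I'll descend further and check the force.

{"fn": "play_rows", "kwargs": {"xyz": [[0,0,2],[0,0,5],[0,0,8],[0,0,11],[0,0,14],[0,0,17],[0,0,20],[0,0,22],[0,0,23],[0,0,23]], "rot": [[0,0,0],[0,0,0],[0,0,0],[0,0,0],[0,0,0],[0,0,0],[0,0,0],[0,0,0],[0,0,0],[0,0,0]], "grip": [0.6,0.6,0.6,0.6,0.6,0.6,0.6,0.6,0.6,0.6]}}

```text
time_s: 6.65
eef_pos: [0.6201, -0.0446, 0.0919]
eef_rot: [0.0, 0.882, -0.471, -0.0]
wrist_force: [-0.8, -0.1, 0.1]
opening: 0.601
grasp_force: 0.0
```

```bash
cat >> st.py <<'E'
for u in(383,386,389,392):
  for v in range(270,310):
    q=(d['hand_eye']@np.r_[np.linalg.inv(K)@[u,v,1]*D[v,u],1])[:3]*1e3
    if q[2]<0 and D[v,u]>0: print('tip px',u,v,q.round(1));break
E
python3 st.py
```

```text
chest tcp mm [  0.16 -48.2   91.94] F chest [-0.68  0.35  0.13] T [-0.006  0.042 -0.086] 0.6012424474973987
bar z 103.33757843967865 1172
tab/finger y [-47.3 -29.3 -28.5] 737
tab x [18.7 23.8 29.5] 1207
finger 1 x [26.2 26.9 39.7] y [-60.7 -56.2 -38.7] z [107.6 118.1 124.9] 853
finger -1 x [-38.2 -25.5 -24.7] y [-60.7 -56.2 -38.7] z [107.5 118.3 124.9] 850
tip px 383 270 [ 18.5  28.2 -10.9]
tip px 386 270 [ 18.3  29.6 -10.3]
tip px 389 270 [ 19.1  30.5 -12.1]
tip px 392 270 [ 18.7  32.  -11.2]
```

{"fn": "play_rows", "kwargs": {"xyz": [[0,0,2],[0,0,4],[0,0,6],[0,0,8],[0,0,10],[0,0,11],[0,0,12],[0,0,13],[0,0,13],[0,0,13]], "rot": [[0,0,0],[0,0,0],[0,0,0],[0,0,0],[0,0,0],[0,0,0],[0,0,0],[0,0,0],[0,0,0],[0,0,0]], "grip": [0.6,0.6,0.6,0.6,0.6,0.6,0.6,0.6,0.6,0.6]}}

```text
time_s: 7.95
eef_pos: [0.6202, -0.0446, 0.0791]
eef_rot: [-0.0, 0.882, -0.471, 0.0]
wrist_force: [-0.3, -0.1, 3.8]
opening: 0.601
grasp_force: 1.8
```

```bash
python3 st.py pics/w5.png | head -6
```

```text
chest tcp mm [  0.23 -48.27  79.12] F chest [-0.28  0.11  3.85] T [-0.021  0.131 -0.056] 0.6010026834141703
bar z 94.01545219129906 1229
tab/finger y [-48.  -29.4 -28.4] 1028
tab x [18.6 23.3 28.9] 1275
finger 1 x [26.1 28.3 39.9] y [-60.8 -56.3 -38.9] z [106.2 116.4 124.9] 1357
finger -1 x [-38.2 -26.7 -24.6] y [-60.8 -56.4 -38.8] z [106.2 116.6 124.8] 1365
```

Bar is pressed 9.3 mm with 3.9 N. I'll press 1 mm more, then push along the chest's +y, which is tool −x.

{"fn": "play_rows", "kwargs": {"xyz": [[0,0,1],[-2,0,1.2],[-6,0,1.2],[-11,0,1.2],[-16,0,1.2],[-22,0,1.2],[-28,0,1.2],[-33,0,1.2],[-37,0,1.2],[-40,0,1.2]], "rot": [[0,0,0],[0,0,0],[0,0,0],[0,0,0],[0,0,0],[0,0,0],[0,0,0],[0,0,0],[0,0,0],[0,0,0]], "grip": [0.6,0.6,0.6,0.6,0.6,0.6,0.6,0.6,0.6,0.6]}}

```text
time_s: 9.25
eef_pos: [0.5978, -0.0111, 0.0778]
eef_rot: [-0.0, 0.882, -0.471, 0.0]
wrist_force: [3.0, -3.3, 5.2]
opening: 0.598
grasp_force: 2.8
```

```bash
python3 st.py pics/w6.png | head -6
```

```text
chest tcp mm [ 0.24 -7.96 77.85] F chest [ 0.63 -4.42  5.16] T [-0.57  -0.426  0.013] 0.59835153962567
bar z 92.68567282687691 1584
tab/finger y [-20.2 -14.9   2.5] 1872
tab x None 0
finger 1 x None y None z None 0
finger -1 x None y None z None 0
```

{"fn": "play_rows", "kwargs": {"xyz": [[-2,0,0],[-4,0,0],[-5,0,0],[-6,0,0],[-7,0,0],[-7.5,0,0],[-8,0,0],[-8.5,0,0],[-9,0,0],[-9,0,0]], "rot": [[0,0,0],[0,0,0],[0,0,0],[0,0,0],[0,0,0],[0,0,0],[0,0,0],[0,0,0],[0,0,0],[0,0,0]], "grip": [0.6,0.6,0.6,0.6,0.6,0.6,0.6,0.6,0.6,0.6]}}

```text
time_s: 10.55
eef_pos: [0.593, -0.0041, 0.0778]
eef_rot: [0.0, 0.882, -0.471, 0.0]
wrist_force: [3.7, -3.5, 2.4]
opening: 0.6
grasp_force: 3.3
```

```bash
sed -i 's/^pc=/m=(abs(x-27)<12)\&(z>112)\&(z<122)\&(y>-10)\&(y<30);print("tabface",np.percentile(y[m],[5,25,50,75,90,95,99]).round(1))\npc=/' st.py; python3 st.py pics/w7.png | head -5
```

```text
chest tcp mm [ 0.15  0.49 77.79] F chest [ 1.12 -4.94  2.41] T [-0.728 -0.506 -0.036] 0.6002982111257426
bar z 92.65340678601133 1676
tab/finger y [-11.7  -6.8  10.9] 1877
tabface [-8.  -6.8  8.2 10.7 11.5 12.7 14.7]
tab x None 0
```

{"fn": "play_rows", "kwargs": {"xyz": [[-0.5,0,0],[-1,0,0],[-1.5,0,0],[-2,0,0],[-2,0,0],[-2,0,0],[-2,0,0],[-2,0,0],[-2,0,0],[-2,0,0]], "rot": [[0,0,0],[0,0,0],[0,0,0],[0,0,0],[0,0,0],[0,0,0],[0,0,0],[0,0,0],[0,0,0],[0,0,0]], "grip": [0.6,0.6,0.6,0.6,0.6,0.6,0.6,0.6,0.6,0.6]}}

```text
time_s: 11.85
eef_pos: [0.593, -0.0041, 0.0778]
eef_rot: [0.001, 0.882, -0.472, 0.002]
wrist_force: [7.8, -9.9, -1.2]
opening: 0.598
grasp_force: 6.7
```

```bash
python3 st.py pics/w8.png | head -5
```

```text
chest tcp mm [ 0.13  0.55 77.84] F chest [  0.97 -12.56  -1.21] T [-1.578 -1.059 -0.277] 0.5982815711690074
bar z 92.65856469180454 1654
tab/finger y [-11.6  -6.8  10.9] 1870
tabface [-7.9 -6.8  8.1 10.8 11.6 12.8 14.9]
tab x None 0
```

The bolt is against its stop: force rose to 12.6 N with no motion, and the tab face is at y ≈ 11, i.e. 40 mm of travel. The catch is still down, so I'll lift straight up and then away.

{"fn": "play_rows", "kwargs": {"xyz": [[0,0,-3],[0,0,-7],[0,0,-11],[0,0,-15],[2,0,-18],[6,0,-22],[8,0,-32],[8,0,-48],[8,0,-66],[8,0,-84]], "rot": [[0,0,0],[0,0,0],[0,0,0],[0,0,0],[0,0,0],[0,0,0],[0,0,0],[0,0,0],[0,0,0],[0,0,0]], "grip": [0.6,0.6,0.6,0.6,0.6,0.6,0.6,0.6,0.6,0.6]}}

```text
time_s: 13.15
eef_pos: [0.5965, -0.0086, 0.1638]
eef_rot: [-0.0, 0.882, -0.471, 0.001]
wrist_force: [-0.4, 0.4, -0.5]
opening: 0.601
grasp_force: 0.0
```

{"fn": "play_rows", "kwargs": {"xyz": [[10,0,-10],[25,0,-20],[40,0,-30],[50,0,-35],[60,0,-40],[60,0,-40],[60,0,-40],[60,0,-40],[60,0,-40],[60,0,-40]], "rot": [[0,0,0],[0,0,0],[0,0,0],[0,0,0],[0,0,0],[0,0,0],[0,0,0],[0,0,0],[0,0,0],[0,0,0]], "grip": [0.6,0.6,0.6,0.6,0.6,0.6,0.6,0.6,0.6,0.6]}}

```text
time_s: 14.4
eef_pos: [0.6295, -0.0585, 0.2018]
eef_rot: [0.0, 0.882, -0.471, -0.0]
wrist_force: [-0.4, 0.3, 0.1]
opening: 0.603
grasp_force: 0.0
```

```bash
python3 st.py pics/w9.png | head -4
```

```text
chest tcp mm [  0.24 -64.95 201.76] F chest [-0.19  0.51  0.1 ] T [-0.063  0.007  0.075] 0.6033566357860454
bar z 103.38632503191076 407
tab/finger y [ 9.8 10.5 11.2] 352
tabface [ 9.8 10.3 10.6 10.9 11.3 12.  13.8]
```

View pics/w9.png

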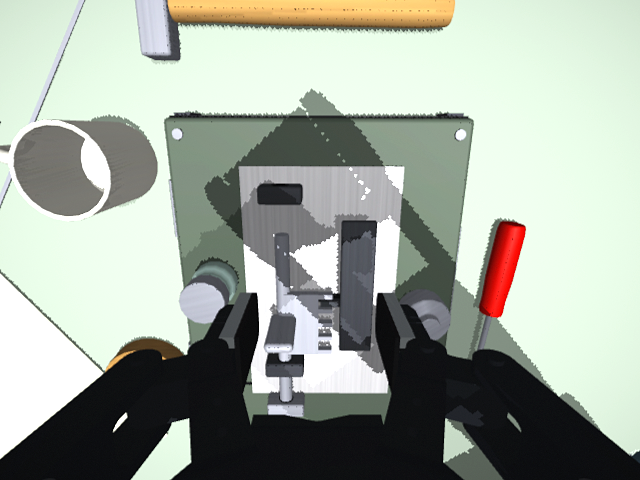

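The catch bar (column 358) is fully up again, the tab sits at (282,340) and the rod enters the keeper at (286,402). Weight and jar are untouched.

```bash
python3 -c "
from bench import ctrl
print(ctrl.hand_in())"
```

```text
the job is handed in; nothing more can be done
None
```

The chest is locked and the job handed in: the bolt was pushed about 40 mm to its stop in the keeper, the catch sprang fully back up behind it, and the loose things I could see in the last picture were left where they stood.

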